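# Guard ring and dust cap on a microscope objective

## Robot

A 6-joint arm with a two-finger parallel gripper is mounted at the origin on the work surface. World frame = base frame: x ahead of the robot, y to its left, z up, the work surface at z = 0. Lengths are in m, angles in rad, forces in N, time in s.
With the tool pointing down it reaches from about 0.375 to 0.975 m from the base axis. Payload 3.8 kg.
Tool frame: the origin (TCP) lies between the finger pads; the fingertips stand 22 mm ahead of it and the grasp point (between the pads) lies 3 mm ahead of it (bot.finger_overhang is the distance from the TCP to the fingertips, in m); x points along the fingers, y is the direction in which the jaws open and shut, and the axes are right-handed (so a half turn about x gives the same grasp; the last joint's range is limited). The gripper opens to 85 mm and grips with 20 to 120 N. Pads are 22 mm wide; open, the fingers measure 114 mm over their backs; the gripper's body (76 mm by 85 mm) begins 54 mm behind the grasp point. The pads swing forward as they close: fully open they stand 13 mm farther back than shut.
Start: joints at [1.177, 0.264, 1.604, -0, 1.274, -0.037], TCP at [0.236, 0.632, 0.253] pointing down, gripper open.
Joint ranges: [-2.63, 2.63], [-0.94, 2.18], [0.31, 2.57], [-1.31, 4.45], [0, 2.66], [-2.55, 2.55]. Speed limits (rad/s): [2.57, 2.57, 3.14, 3.14, 3.14, 3.14].

## Interface

Orientations are given as a rotation vector (axis times angle).
In Python, from workcell import bot gives the robot as it stands. The module is installed in compiled form; this text tells all that it offers.
- The arm moves only by the tool arm_command, never from a script. Its argument "series" is a list that holds one entry, the list of rows, each a list of 7 numbers: the turn, a rotation vector about the tool's x, y, z in rad, then the shift along the tool's x, y, z in cm, then the opening, from 0 (shut) to 1 (fully open). In form: [[[rx, ry, rz, x, y, z, grip], ...]]. A call has 1 to 10 rows; each row shifts and turns the pose as measured when the row begins, along the tool's axes as they then stand; what a row does not reach is not made up. A row lasts 1/10 s, in which the tool goes at most 50 mm and 8.59 degrees, less where a joint would pass 70% of its speed; a pose out of reach is approached as far as the arm can. A call is refused whole if a number of a shift passes 5 or a number of a turn 0.15, either way. A call with a gripper value outside its range is refused whole. The fingers move at their own pace and stop on an object; "newtons" is the grip in N (left out, the last holds). Time passes only in rows, so rows that do not move let the fingers close. It gives the time, the measured TCP pose, the force and the opening at its end, in the units of the state.
- bot.read_state(): the state, without advancing time (a new reading comes with each control period).
- bot.read_camera(name): name is "scene" or "side" or "wrist"; returns (picture, depth): 400x640x3 uint8, blue, green, red; 400x640 float32, m along the optical axis (not along the pixel's ray), 0 where there is no reading.
- bot.camera_info(name): a dict with "K" (3x3 intrinsics, pixels), "extrinsics" (4x4, takes a point from camera to world coordinates). Camera axes: x right, y down, z forward; pixel columns grow to the right and rows downward; lengths in m; the calibration is good to about 2 mm. A picture is of the moment at which its call begins: read the wrist's pose just before it. camera_info takes no time and is no camera call; for the wrist camera it gives the pose at the moment of the call.
- bot.finish_job(): hands the job in, once; it reports no verdict.
The state is a dict: "time": time; "q": joint angles; "joint_vel": joint speeds; "joint_torque": joint torques, N m; "tool_pos": TCP position; "tcp_rot": TCP orientation; "wrist_force": force on the tool from outside, world axes, zero at the start; "torque": the same for the moment, N m; "width": opening from 0.0 (shut) to 1.0 (fully open).
Only numpy, scipy, OpenCV 4.12 (cv2) and the standard library are available. Lean on these libraries where they do the work, as an engineer would, in place of code of your own. Each camera call takes 0.05 s, during which the arm holds its last target.

## Task

A spare microscope objective stands nose-up on its round black base. Slip the metal guard ring whose hole is wide enough over the nose so that it lies flat on the base, then put the tall white dust cap, open side down, over the nose so that it stands upright on the ring, and let go.

Things in the scene. Friction and masses are not known exactly. Their poses are not given: they have to be found in the camera images.
- seat (a point): The objective: a fixed round black base, 104 mm in diameter and 20 mm high, with the upright steel nose at its centre, 22 mm in diameter, rising 42 mm above the base's flat top and tapering to 14 mm over the last 6 mm. This point lies on the nose's axis at the height of the base's flat top; z up.
- ring: The guard ring to use: bare aluminium ring lying flat, 62 mm outside diameter, 42 mm hole, 20 mm high, 50 to 100 g. Origin at the centre of its underside, z up along its axis. (A look-alike of the same outside size has a hole of only 14 mm, too narrow for the nose.)
- cap: The dust cap to use: white plastic round cap, ribbed sides, closed flat top, open underneath, standing open side down; 54 mm outside diameter, 46 mm inside, 50 mm high, 46 mm deep inside, 35 to 70 g. Origin at the centre of its open rim (underside), z up. (A look-alike of the same diameter is only 22 mm high, too shallow.)

How it is judged:
On the way:
1. the ring lies flat on the objective's base, around the nose, with no cap on yet (horizontal distance between ring and seat below 0.014 m and z of ring in the frame of seat between -0.004 and 0.004 m and angle between ring's own z axis and vertical below 0.12 rad and horizontal distance between cap and seat above 0.06 m), for 0.2 s.
At the end, for the whole second after the job is handed in: Ring flat on the base (within 4 mm of height, 0.12 rad) around the nose, centre within 14 mm of its axis; tall cap upright (0.12 rad) over the nose on the ring, its rim 16 to 25 mm above the base and centre within 16 mm of the axis; both at rest (horizontal distance between ring and seat below 0.014 m and z of ring in the frame of seat between -0.004 and 0.004 m and angle between each of ring, cap's own z axis and vertical below 0.12 rad and horizontal distance between cap and seat below 0.016 m and z of cap in the frame of seat between 0.016 and 0.025 m and linear speed of each of cap, ring below 0.02 m/s); the robot touches nothing.
It also fails if it takes over 53 s, if anything falls off the work surface, if the arm or the gripper's body presses on something with over 40 N, if the wrist force passes 120 N, or if a joint passes its speed limit or range.

## Working session

There is one attempt and no reset: what is moved stays moved. The work goes in short steps, Python scripts to look and compute and a tool call to move; the robot and the scene stay as the last step left them, time stands still between calls to the robot, and variables do not carry over. Pictures are saved under pics/ and viewed, and the job is handed in when it is done.

Besides the shell and the picture viewer there is one more tool, called after "Call:" as name(argument=value, ...), one argument or row to a line, values as JSON. arm_command: Moves the arm, as the interface text tells. Its arguments: {"type":"object","properties":{"series":{"type":"array"},"newtons":{"type":"number"}},"required":["series"]}

```bash
mkdir -p pics
cat > h.py <<'E'
import numpy as np, cv2
from workcell import bot
from scipy.spatial.transform import Rotation as R
def snap(name,fn):
    info=bot.camera_info(name); im,d=bot.read_camera(name)
    cv2.imwrite('pics/'+fn+'.png',im); np.savez('/tmp/'+fn+'.npz',im=im,d=d,K=info['K'],T=info['extrinsics'])
    return im,d,np.array(info['K']),np.array(info['extrinsics'])
def load(fn):
    z=np.load('/tmp/'+fn+'.npz'); return z['im'],z['d'],z['K'],z['T']
def ray(K,T,u,v,z):
    r=T[:3,:3]@np.array([(u-K[0,2])/K[0,0],(v-K[1,2])/K[1,1],1]); s=(z-T[2,3])/r[2]; return T[:3,3]+s*r
def cloud(d,K,T):
    v,u=np.mgrid[:400,:640]; p=np.stack([(u-K[0,2])/K[0,0]*d,(v-K[1,2])/K[1,1]*d,d],-1)
    return p@T[:3,:3].T+T[:3,3]
E
python3 - <<'E'
from h import *
s=bot.read_state();print(s)
for n in ['scene','side','wrist']:
    im,d,K,T=snap(n,n+'0');print(n,K.round(1).tolist(),T.round(3).tolist())
E
```

```text
{'time': 0.0, 'q': array([ 1.17709407e+00,  2.64732159e-01,  1.60536194e+00,  4.63263044e-07,
        1.27367396e+00, -3.68736949e-02]), 'joint_vel': array([ 6.14029171e-04,  5.13245579e-04, -5.67192327e-05, -2.52569723e-04,
        5.75683217e-04,  6.59628263e-04]), 'joint_torque': array([ 1.09953742e-04, -5.15103114e+01, -3.67314291e+01, -4.39612711e-05,
        1.26760011e-02, -1.26455834e-05]), 'tool_pos': array([0.2355092 , 0.63187018, 0.25198261]), 'tcp_rot': array([ 0.27832498,  1.5530678 , -0.28167783]), 'wrist_force': array([ 0.41577048, -0.34878867,  0.212617  ]), 'torque': array([ 0.03479436, -0.00927491, -0.05541979]), 'width': 0.9970721526177925}
scene [[362.6, 0.0, 317.9], [0.0, 362.6, 196.8], [0.0, 0.0, 1.0]] [[0.1, 0.669, -0.736, 1.07], [0.995, -0.07, 0.072, -0.081], [-0.003, -0.74, -0.673, 0.538], [0.0, 0.0, 0.0, 1.0]]
side [[398.3, 0.0, 310.4], [0.0, 398.3, 197.8], [0.0, 0.0, 1.0]] [[-0.951, -0.147, 0.272, 0.358], [-0.309, 0.477, -0.823, 0.581], [-0.009, -0.867, -0.499, 0.434], [0.0, 0.0, 0.0, 1.0]]
wrist [[318.3, 0.0, 316.4], [0.0, 318.3, 198.8], [0.0, 0.0, 1.0]] [[0.349, 0.889, 0.297, 0.16], [0.937, -0.331, -0.113, 0.66], [-0.002, 0.318, -0.948, 0.373], [0.0, 0.0, 0.0, 1.0]]
```

View pics/scene0.png

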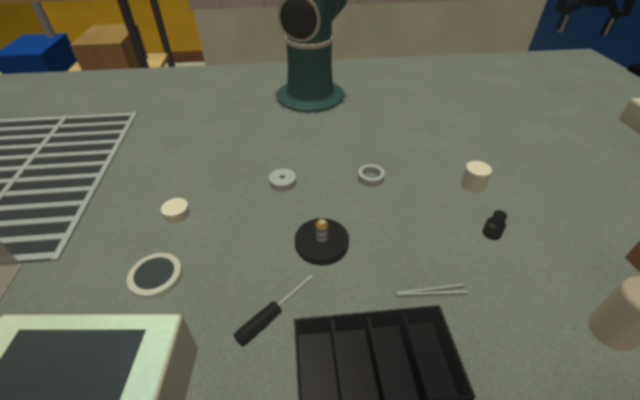

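View pics/side0.png

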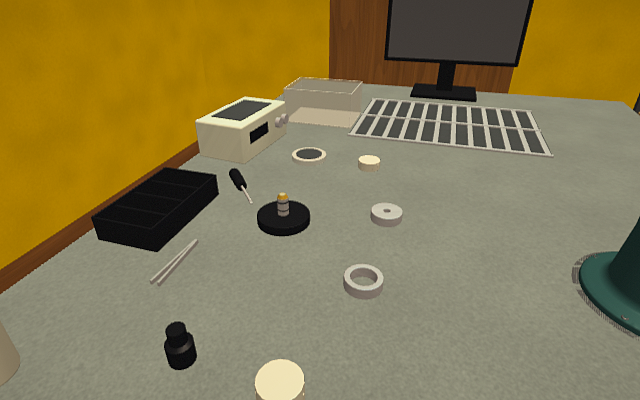

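View pics/wrist0.png

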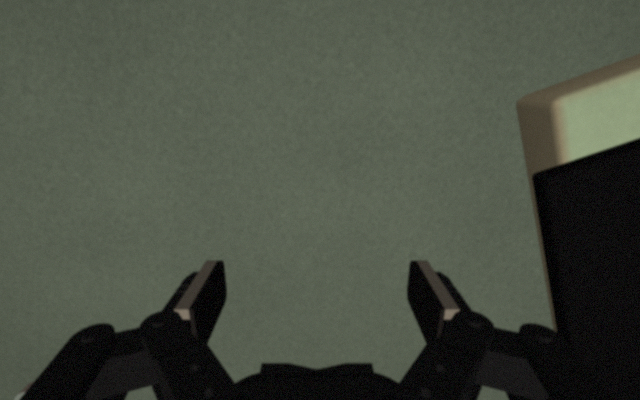

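Scene view: wide ring at (371,174), narrow ring at (282,178), tall cap at (476,176), and objective at (322,240). Side view: wide ring at (363,281), objective at (283,215), and the cap's top at (280,382), cut off at the bottom.

Run:
```python
from h import *
for n,boxes in [('scene0',dict(ring=(371,174,22),cap=(476,176,24),seat=(322,240,36),narrow=(282,178,22))),('side0',dict(ring=(363,281,30),cap=(280,375,45),seat=(283,215,40),narrow=(386,214,24)))]:
    im,d,K,T=load(n); P=cloud(d,K,T)
    print(n,'table z',np.median(P[250:300,560:590,2]), (d>0).mean())
    for k,(u,v,r) in boxes.items():
        sl=(slice(max(0,v-r),v+r),slice(u-r,u+r)); p=P[sl].reshape(-1,3); c=im[sl].reshape(-1,3); ok=d[sl].reshape(-1)>0; p=p[ok]
        hi=p[(p[:,2]>0.01)]
        ztop={'ring':.02,'narrow':.02,'cap':.05,'seat':.02}[k]
        top=hi[abs(hi[:,2]-ztop)<0.005]
        if len(top)<5: print(k,'none',len(hi));continue
        (cx,cy),rr=cv2.minEnclosingCircle(top[:,:2].astype(np.float32))
        print(k,len(top),'center',round(cx,4),round(cy,4),'r',round(rr,4),'mean',top.mean(0).round(4),'zmax',hi[:,2].max().round(3))
    big=cv2.resize(im[120:300,240:520],None,fx=2.8,fy=2.8) if n=='scene0' else cv2.resize(im[180:400,220:460],None,fx=2.7,fy=2.7)
    cv2.imwrite(f'pics/{n}_z.png',big)
```

```text
scene0 table z 0.0005821429202298445 0.99603515625
ring 251 center 0.4292 0.1024 r 0.0324 mean [0.4331 0.1031 0.0194] zmax 0.023
cap 338 center 0.4806 0.33 r 0.0284 mean [0.4817 0.3277 0.0499] zmax 0.053
seat 1639 center 0.6315 -0.0369 r 0.0702 mean [ 0.6243 -0.0319  0.0203] zmax 0.064
narrow 398 center 0.4266 -0.1004 r 0.0324 mean [ 0.4295 -0.1008  0.0199] zmax 0.023
side0 table z 0.000992037878659563 0.9959921875
ring 602 center 0.4305 0.1074 r 0.0316 mean [0.4298 0.1095 0.0199] zmax 0.024
cap 1715 center 0.4782 0.3319 r 0.0272 mean [0.4779 0.3326 0.0508] zmax 0.054
seat 1211 center 0.67 -0.0714 r 0.1209 mean [ 0.6188 -0.0227  0.0206] zmax 0.064
narrow 469 center 0.4264 -0.0973 r 0.0316 mean [ 0.4254 -0.0934  0.0204] zmax 0.023
```

View pics/scene0_z.png

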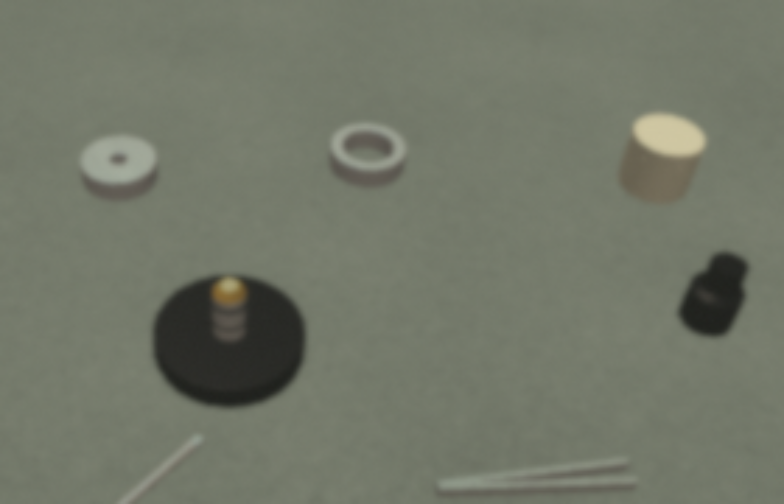

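View pics/side0_z.png

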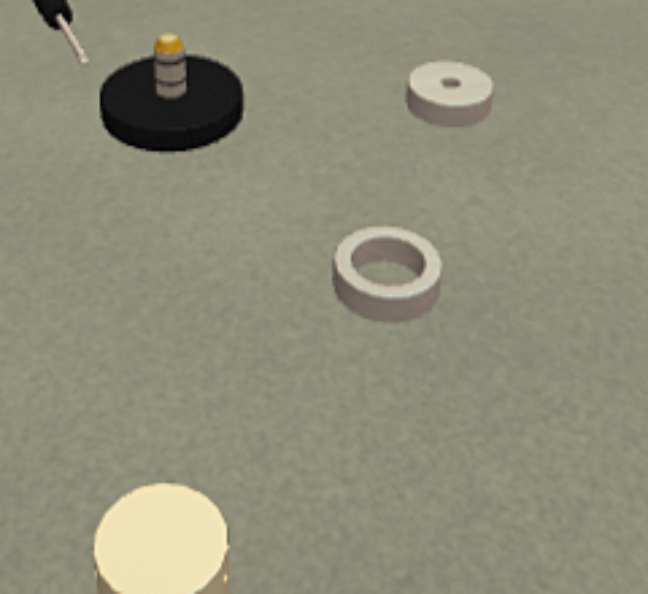

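Run:
```python
from h import *
def ell(n,u,v,r,z,f,k):
    im,d,K,T=load(n); v0=max(0,v-r); sub=im[v0:v+r,u-r:u+r].astype(int)
    m=f(sub).astype(np.uint8); cs,_=cv2.findContours(m,cv2.RETR_EXTERNAL,cv2.CHAIN_APPROX_NONE)
    c=max(cs,key=cv2.contourArea)[:,0]+[u-r,v0]
    p=np.array([ray(K,T,a,b,z)[:2] for a,b in c]); (x,y),rr=cv2.minEnclosingCircle(p.astype(np.float32))
    print(n,k,round(x,4),round(y,4),'r',round(rr,4))
bright=lambda t:lambda s:s[...,1]>t
for n,B in [('scene0',[(371,172,22),(322,240,36),(476,172,26)]),('side0',[(363,279,30),(283,215,36),(280,375,38)])]:
    im=load(n)[0]
    for (u,v,r),k in zip(B,['ring','seat','cap']):
        s=im[max(0,v-r):v+r,u-r:u+r,1]; t,_=cv2.threshold(s,0,255,cv2.THRESH_OTSU); 
        if k=='seat': ell(n,u,v,r,0.02,lambda s:(s.max(-1)<60),k)
        else: ell(n,u,v,r,{'ring':.02,'cap':.05}[k],bright({'ring':150 ,'cap':180}[k]),k+str(t))
    im,d,K,T=load(n);P=cloud(d,K,T); u,v,r=B[1]
    p=P[v-r:v+r,u-r:u+r].reshape(-1,3)
    for lo,hi in [(.03,.055),(.058,.066)]:
        q=p[(p[:,2]>lo)&(p[:,2]<hi)]; print('nose',lo,len(q),q.mean(0).round(4))
    print('camdir',T[:3,3].round(3))
```

```text
scene0 ring110.0 0.4308 0.1043 r 0.0284
scene0 seat 0.625 -0.0307 r 0.0555
scene0 cap155.0 0.4782 0.3305 r 0.0245
nose 0.03 110 [ 0.6245 -0.0319  0.0427]
nose 0.058 68 [ 0.619  -0.0311  0.0614]
camdir [ 1.07  -0.081  0.538]
side0 ring166.0 0.4312 0.1056 r 0.0314
side0 seat 0.6132 -0.0158 r 0.0625
side0 cap177.0 0.4784 0.3315 r 0.0269
nose 0.03 133 [ 0.6136 -0.0217  0.0427]
nose 0.058 57 [ 0.6155 -0.0256  0.0616]
camdir [0.358 0.581 0.434]
```

```bash
cat >> h.py <<'E'
def go(tx,ty,tz):
    s=bot.read_state(); M=R.from_rotvec(s['tcp_rot']).as_matrix()
    w=np.array([tx,ty,tz])-s['tool_pos']
    print('t',round(s['time'],2),'pos',s['tool_pos'].round(4),'w',round(s['width'],3),'F',s['wrist_force'].round(1),'q',s['q'].round(2))
    print('axes x',M[:,0].round(3),'y',M[:,1].round(3),'z',M[:,2].round(3)); print('shift cm',(M.T@w*100).round(2))
    # turn to make x straight down, keep yaw
    x=np.array([0,0,-1.]); y=M[:,1]-M[:,1]@x*x; y/=np.linalg.norm(y); D=np.stack([x,y,np.cross(x,y)],1)
    print('leveling turn',R.from_matrix(M.T@D).as_rotvec().round(4))
E
python3 -c "
from h import *
print(bot.finger_overhang);go(.431,.105,.12)"
```

```text
0.022
t 0.15 pos [0.2356 0.632  0.2522] w 1.002 F [-0.3  0.2 -0.3] q [ 1.18  0.26  1.61 -0.    1.27 -0.04]
axes x [-0.001 -0.002 -1.   ] y [ 0.349  0.937 -0.002] z [ 0.937 -0.349 -0.   ]
shift cm [ 13.29 -42.53  36.72]
leveling turn [-0.     -0.0001  0.0018]
```

Call:
arm_command(
  series=[
    [[0,0,0,0.8,-3.4,3.0,1],[0,0,0,0.8,-3.4,3.0,1],[0,0,0,0.8,-3.4,3.0,1],[0,0,0,0.8,-3.4,3.0,1],[0,0,0,0.8,-3.4,3.0,1],[0,0,0,0.8,-3.4,3.0,1],[0,0,0,0.8,-3.4,3.0,1],[0,0,0,0.8,-3.4,3.0,1],[0,0,0,0.8,-3.4,3.0,1],[0,0,0,0.8,-3.4,3.0,1]],
  ],
  newtons=30,
)

```text
time: 1.15
tool_pos: [0.4007, 0.1991, 0.167]
tcp_rot: [0.271, 1.553, -0.27]
wrist_force: [0.9, -0.7, -0.2]
width: 1.0
```

```bash
python3 -c "
from h import *
go(.431,.105,.12)"
```

```text
t 1.15 pos [0.4007 0.1991 0.167 ] w 1.0 F [ 0.9 -0.7 -0.2] q [ 0.41 -0.1   2.16  0.    1.08 -0.82]
axes x [ 0.     0.001 -1.   ] y [0.338 0.941 0.001] z [ 0.941 -0.338  0.   ]
shift cm [ 4.69 -7.83  6.04]
leveling turn [-0.      0.0002 -0.0006]
```

Call:
arm_command(
  series=[
    [[0,0,0,1.5,-2.6,2.0,1],[0,0,0,1.5,-2.6,2.0,1],[0,0,0,1.5,-2.6,2.0,1],[0,0,0,0,0,0,1],[0,0,0,0,0,0,1]],
  ],
)

```text
time: 1.65
tool_pos: [0.4313, 0.0962, 0.1195]
tcp_rot: [0.278, 1.553, -0.278]
wrist_force: [-0.3, 0.2, 0.4]
width: 1.0
```

```bash
python3 -c "
from h import *
go(.431,.105,.05)
im,d,K,T=snap('wrist','w1');snap('side','s1')
go(.431,.105,.05)
P=cloud(d,K,T);m=(P[...,2]>.012)&(P[...,2]<.028)&(d>0)
q=P[m];print(len(q),q.mean(0));print(cv2.minEnclosingCircle(q[:,:2].astype(np.float32)))
"
```

```text
t 1.65 pos [0.4313 0.0962 0.1195] w 1.0 F [-0.3  0.2  0.4] q [ 0.16 -0.05  2.22 -0.    0.98 -1.05]
axes x [ 0. -0. -1.] y [ 0.347  0.938 -0.   ] z [ 0.938 -0.347  0.   ]
shift cm [ 6.94  0.82 -0.34]
leveling turn [0.     0.0001 0.0002]
t 1.75 pos [0.4313 0.0971 0.1198] w 0.999 F [-0.1  0.4 -0.7] q [ 0.17 -0.05  2.22 -0.    0.98 -1.05]
axes x [ 0. -0. -1.] y [ 0.344  0.939 -0.   ] z [ 0.939 -0.344  0.001]
shift cm [ 6.97  0.73 -0.3 ]
leveling turn [0.     0.0005 0.0001]
9682 [0.44938019 0.05729173 0.0194601 ]
((0.5124021768569946, 0.09622717648744583), 0.24516482651233673)
```

View pics/w1.png

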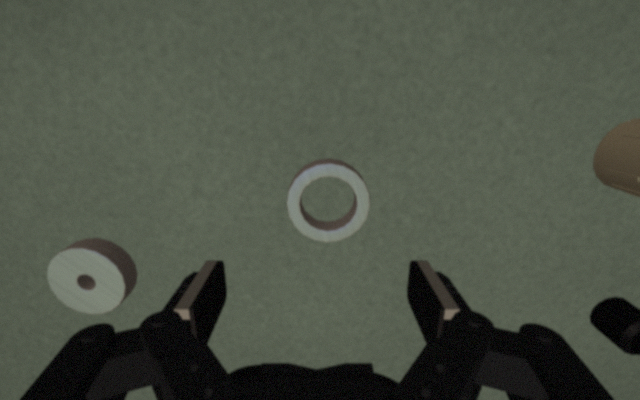

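View pics/s1.png

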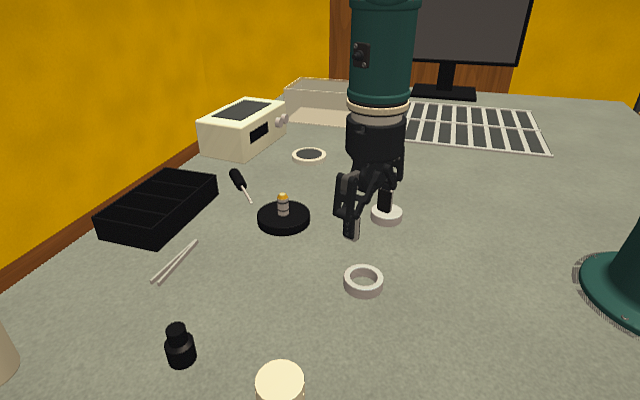

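The wrist view shows the wide ring at about (328,202) and the narrow one at (87,280).

```bash
python3 -c "
from h import *
im,d,K,T=load('w1');P=cloud(d,K,T)
s=np.zeros((400,640),bool);s[140:250,270:390]=1
q=P[s&(P[...,2]>.016)&(P[...,2]<.026)];print(len(q),cv2.minEnclosingCircle(q[:,:2].astype(np.float32)))
# finger tips: depth points left finger
f=np.zeros_like(s);f[255:330,195:230]=1;q=P[f&(P[...,2]>.06)];print('tip z',np.percentile(q[:,2],[0,2,10,50]))
u,v=328.5,202
print(ray(K,T,u,v,.02))
"
```

```text
2901 ((0.43108871579170227, 0.10490856319665909), 0.0310183297842741)
tip z [0.11035306 0.11230794 0.11637749 0.1295751 ]
[0.42991546 0.1058173  0.02      ]
```

Call:
arm_command(
  series=[
    [[0,0,0,2.0,0.7,-0.3,1],[0,0,0,2.5,0,0,1],[0,0,0,2.0,0,0,1],[0,0,0,0,0,0,1],[0,0,0,0,0,0,1]],
  ],
)

```text
time: 2.25
tool_pos: [0.4341, 0.1116, 0.0578]
tcp_rot: [0.272, 1.545, -0.265]
wrist_force: [-0.1, -0.3, 0.8]
width: 1.0
```

```bash
python3 -c "
from h import *
go(.431,.105,.021)"
```

```text
t 2.25 pos [0.4341 0.1116 0.0578] w 1.0 F [-0.1 -0.3  0.8] q [ 0.2   0.05  2.26  0.    0.83 -1.03]
axes x [ 0.01   0.003 -1.   ] y [0.336 0.942 0.006] z [ 0.942 -0.336  0.008]
shift cm [ 3.67 -0.74 -0.1 ]
leveling turn [-0.      0.0082 -0.0059]
```

Call:
arm_command(
  series=[
    [[0,0.008,-0.006,1.2,-0.7,0,1],[0,0,0,1.2,0,0,1],[0,0,0,0,0,0,1],[0,0,0,0,0,0,1]],
  ],
)

```text
time: 2.65
tool_pos: [0.434, 0.1059, 0.0349]
tcp_rot: [0.269, 1.55, -0.266]
wrist_force: [0.7, -0.2, 0.0]
width: 0.998
```

```bash
python3 -c "
from h import *
go(.431,.105,.021)"
```

```text
t 2.65 pos [0.434  0.1059 0.0349] w 0.998 F [ 0.7 -0.2  0. ] q [ 0.18  0.09  2.27 -0.    0.78 -1.05]
axes x [ 0.005  0.001 -1.   ] y [0.334 0.942 0.002] z [ 0.942 -0.334  0.004]
shift cm [ 1.39 -0.19 -0.26]
leveling turn [-0.      0.0043 -0.0022]
```

Call:
arm_command(
  series=[
    [[0,0.004,-0.002,0.7,-0.2,-0.3,1],[0,0,0,0.6,0,0,1],[0,0,0,0,0,0,1],[0,0,0,0,0,0,1]],
  ],
)

```text
time: 3.05
tool_pos: [0.4306, 0.1047, 0.0211]
tcp_rot: [0.268, 1.554, -0.268]
wrist_force: [-0.6, 0.2, 0.1]
width: 1.001
```

```bash
python3 -c "
from h import *
go(.431,.105,.021)"
```

```text
t 3.05 pos [0.4306 0.1047 0.0211] w 1.001 F [-0.6  0.2  0.1] q [ 0.18  0.11  2.28  0.    0.75 -1.05]
axes x [ 0.001  0.    -1.   ] y [0.335 0.942 0.   ] z [ 0.942 -0.335  0.001]
shift cm [0.01 0.04 0.03]
leveling turn [-0.      0.0005 -0.0004]
```

Call:
arm_command(
  series=[
    [[0,0,0,0,0,0,0.6],[0,0,0,0,0,0,0.5],[0,0,0,0,0,0,0.4],[0,0,0,0,0,0,0.3],[0,0,0,0,0,0,0.3],[0,0,0,0,0,0,0.3]],
  ],
  newtons=35,
)

```text
time: 3.65
tool_pos: [0.4312, 0.1049, 0.0221]
tcp_rot: [0.269, 1.553, -0.268]
wrist_force: [-0.2, -0.7, -0.0]
width: 0.717
```

```bash
python3 -c "
from h import *
go(.431,.105,.14)
im,d,K,T=snap('wrist','w2');P=cloud(d,K,T)
q=P[240:340,200:440];z=q[...,2];print(np.percentile(z,[1,5,10,20]))
"
```

```text
t 3.65 pos [0.4312 0.1049 0.0221] w 0.717 F [-0.2 -0.7 -0. ] q [ 0.18  0.11  2.28  0.    0.75 -1.05]
axes x [ 0.002  0.    -1.   ] y [0.335 0.942 0.001] z [ 0.942 -0.335  0.001]
shift cm [-1.179e+01  1.000e-02 -1.000e-02]
leveling turn [-0.      0.0014 -0.0009]
[-0.00090716 -0.00045463 -0.00019512  0.00019275]
```

View pics/w2.png

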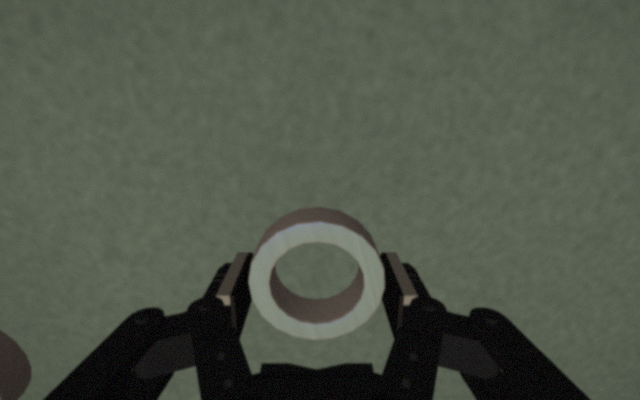

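The ring is gripped: width 0.717 is about 61 mm, and it is centred at (317,280). Next I lift it.

Call:
arm_command(
  series=[
    [[0,0,0,-2,0,0,0.3],[0,0,0,-3,0,0,0.3],[0,0,0,-3,0,0,0.3],[0,0,0,-2.5,-1,1,0.3],[0,0,0,0,-2,2,0.3],[0,0,0,0,-2.5,2.5,0.3],[0,0,0,0,0,0,0.3],[0,0,0,0,0,0,0.3]],
  ],
)

```text
time: 4.5
tool_pos: [0.4641, 0.0323, 0.1304]
tcp_rot: [0.266, 1.554, -0.268]
wrist_force: [0.6, 1.3, -1.1]
width: 0.716
```

```bash
python3 -c "
from h import *
go(.617,-.030,.13)"
```

```text
t 4.5 pos [0.4641 0.0323 0.1304] w 0.716 F [ 0.6  1.3 -1.1] q [ 0.02 -0.02  2.16 -0.    1.   -1.21]
axes x [-0.    -0.001 -1.   ] y [ 0.334  0.943 -0.001] z [ 0.943 -0.334 -0.   ]
shift cm [ 0.04 -0.77 16.49]
leveling turn [-0.     -0.0001  0.0008]
```

Call:
arm_command(
  series=[
    [[0,0,0,0,-0.2,3,0.3],[0,0,0,0,-0.2,3.5,0.3],[0,0,0,0,-0.2,3.5,0.3],[0,0,0,0,-0.2,3.5,0.3],[0,0,0,0,0,1.5,0.3],[0,0,0,0,0,0,0.3],[0,0,0,0,0,0,0.3]],
  ],
)

```text
time: 5.2
tool_pos: [0.6012, -0.021, 0.1245]
tcp_rot: [0.264, 1.566, -0.264]
wrist_force: [-0.1, -0.1, -0.4]
width: 0.719
```

```bash
python3 -c "
from h import *
im,d,K,T=snap('wrist','w3');snap('side','s3');snap('scene','c3')
go(.617,-.030,.13)
"
```

```text
t 5.35 pos [ 0.6008 -0.021   0.1249] w 0.713 F [-0.2  0.1 -0.4] q [-0.08  0.24  1.88  0.    1.03 -1.31]
axes x [-0.011  0.002 -1.   ] y [ 0.329  0.944 -0.002] z [ 0.944 -0.329 -0.011]
shift cm [-0.53 -0.32  1.82]
leveling turn [-0.     -0.0107  0.002 ]
```

View pics/w3.png

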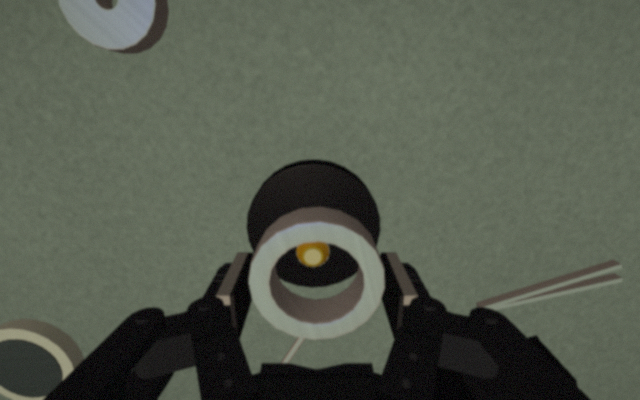

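View pics/s3.png

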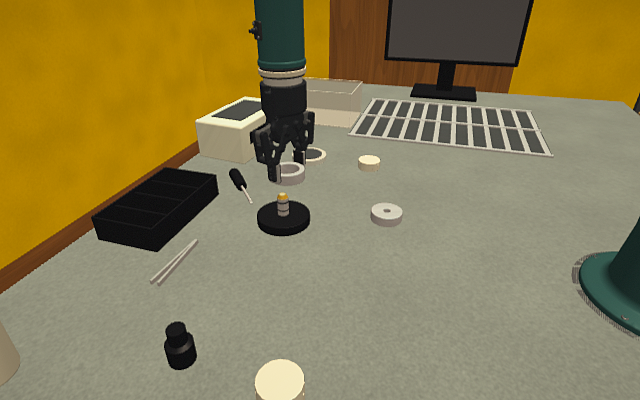

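View pics/c3.png

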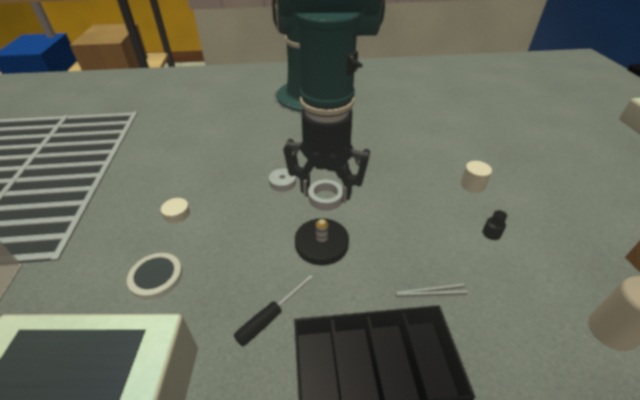

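The ring is held level. In the wrist view the nose tip is at (313,257) inside the ring hole. I'll measure both there.

```bash
python3 -c "
from h import *
im,d,K,T=load('w3');P=cloud(d,K,T)
print('nose top',ray(K,T,313,257,.062), P[257,313])
s=np.zeros((400,640),bool);s[205:345,245:390]=1
z=P[...,2];q=P[s&(z>.11)&(z<.135)&(im[...,1]>80)];print(len(q),np.percentile(q[:,2],[5,50,95]),cv2.minEnclosingCircle(q[:,:2].astype(np.float32)))
"
```

```text
nose top [ 0.6185998  -0.02989555  0.062     ] [ 0.61824276 -0.02976062  0.06271013]
7233 [0.12052403 0.12259527 0.12368654] ((0.5984151363372803, -0.0201954897493124), 0.034619081765413284)
```

Call:
arm_command(
  series=[
    [[0,-0.011,0.002,0,-0.3,2.0,0.3],[0,0,0,0,0,0,0.3],[0,0,0,0,0,0,0.3]],
  ],
)

```text
time: 5.65
tool_pos: [0.6181, -0.0299, 0.1251]
tcp_rot: [0.262, 1.554, -0.262]
wrist_force: [-0.3, -0.5, -0.4]
width: 0.718
```

```bash
python3 -c "
from h import *
im,d,K,T=snap('wrist','w4');P=cloud(d,K,T)
go(.619,-.030,.043)
s=np.zeros((400,640),bool);s[205:345,245:390]=1
z=P[...,2];q=P[s&(z>.11)&(z<.14)&(im[...,1]>80)];print(len(q),np.percentile(q[:,2],[5,50,95]),cv2.minEnclosingCircle(q[:,:2].astype(np.float32)))
"
```

```text
t 5.7 pos [ 0.6184 -0.03    0.1253] w 0.721 F [ 0.   0.1 -0.9] q [-0.09  0.27  1.85 -0.    1.02 -1.33]
axes x [ 0.002 -0.    -1.   ] y [0.328 0.945 0.   ] z [ 0.945 -0.328  0.002]
shift cm [8.23 0.02 0.04]
leveling turn [-0.      0.0017 -0.0002]
7422 [0.11961664 0.12312077 0.12410005] ((0.615274965763092, -0.02897653728723526), 0.03455980122089386)
```

View pics/w4.png

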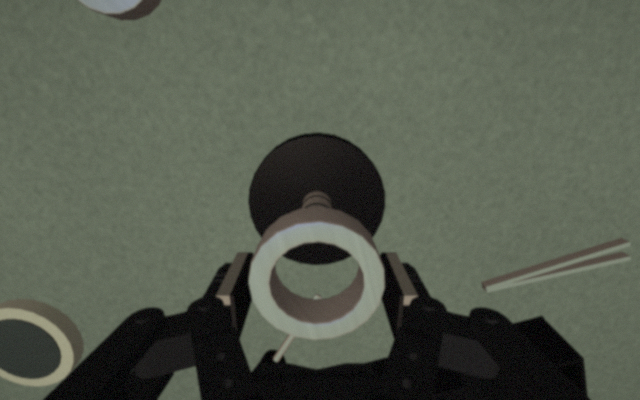

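Call:
arm_command(
  series=[
    [[0,0.002,0,1.2,0,0.1,0.3],[0,0,0,1.2,0,0,0.3],[0,0,0,1.0,0,0,0.3],[0,0,0,0,0,0,0.3],[0,0,0,0,0,0,0.3]],
  ],
)

```text
time: 6.2
tool_pos: [0.6178, -0.0302, 0.0869]
tcp_rot: [0.262, 1.558, -0.262]
wrist_force: [0.6, 0.1, -1.1]
width: 0.721
```

```bash
python3 -c "
from h import *
go(.619,-.030,.043)"
```

```text
t 6.2 pos [ 0.6178 -0.0302  0.0869] w 0.721 F [ 0.6  0.1 -1.1] q [-0.09  0.31  1.87  0.    0.96 -1.33]
axes x [-0.003  0.001 -1.   ] y [ 0.328  0.945 -0.   ] z [ 0.945 -0.328 -0.003]
shift cm [4.39 0.06 0.12]
leveling turn [-0.     -0.0032  0.0004]
```

Call:
arm_command(
  series=[
    [[0,-0.003,0,1.0,0.1,0.1,0.3],[0,0,0,1.0,0,0,0.3],[0,0,0,1.0,0,0,0.3],[0,0,0,0,0,0,0.3],[0,0,0,0,0,0,0.3]],
  ],
)

```text
time: 6.7
tool_pos: [0.619, -0.0294, 0.0539]
tcp_rot: [0.262, 1.555, -0.262]
wrist_force: [0.3, -0.7, -0.4]
width: 0.718
```

```bash
python3 -c "
from h import *
go(.619,-.030,.043)"
```

```text
t 6.7 pos [ 0.619  -0.0294  0.0539] w 0.718 F [ 0.3 -0.7 -0.4] q [-0.09  0.35  1.89 -0.    0.9  -1.32]
axes x [-0. -0. -1.] y [ 0.328  0.945 -0.   ] z [ 0.945 -0.328 -0.   ]
shift cm [ 1.09 -0.06  0.02]
leveling turn [-0.     -0.0004  0.0005]
```

Call:
arm_command(
  series=[
    [[0,0,0,0.6,-0.1,0,0.3],[0,0,0,0.4,0,0,0.3],[0,0,0,0,0,0,0.3],[0,0,0,0,0,0,0.3],[0,0,0,0,0,0,0.3]],
  ],
)

```text
time: 7.2
tool_pos: [0.6194, -0.0305, 0.0438]
tcp_rot: [0.262, 1.554, -0.262]
wrist_force: [0.7, 0.7, -0.5]
width: 0.714
```

```bash
python3 -c "
from h import *
snap('side','s5')
go(.619,-.030,.043)
cv2.imwrite('pics/s5z.png',cv2.resize(cv2.imread('pics/s5.png')[100:260,200:400],None,fx=3.5,fy=3.5))"
```

```text
t 7.25 pos [ 0.6194 -0.0306  0.0439] w 0.714 F [-0.1  0.3 -0.8] q [-0.09  0.36  1.89 -0.    0.88 -1.33]
axes x [ 0.001 -0.    -1.   ] y [ 0.328  0.945 -0.   ] z [ 0.945 -0.328  0.001]
shift cm [ 0.09  0.04 -0.06]
leveling turn [0.     0.0012 0.0001]
```

View pics/s5z.png

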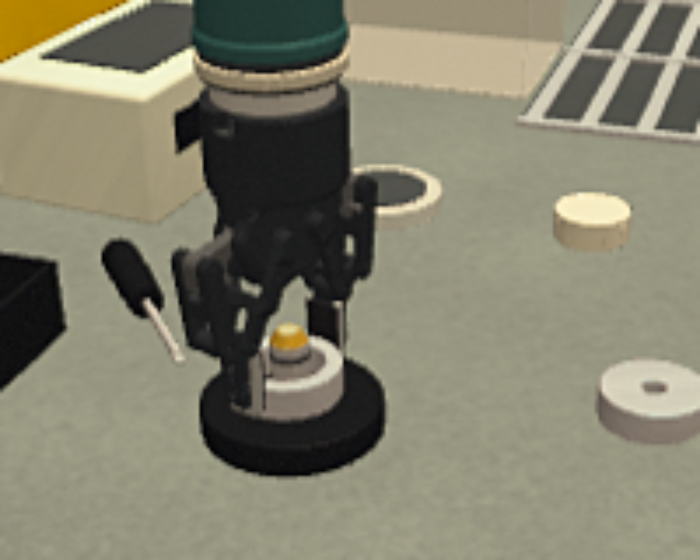

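The ring is around the nose, within about 1 mm of the base. I'll lower that last bit, release and rise.

Call:
arm_command(
  series=[
    [[0,0,0,0.15,0,0,0.3],[0,0,0,0,0,0,0.3],[0,0,0,0,0,0,0.8],[0,0,0,0,0,0,0.9],[0,0,0,0,0,0,1],[0,0,0,0,0,0,1],[0,0,0,-2,0,0,1],[0,0,0,-3,0,0,1],[0,0,0,-3,0,0,1],[0,0,0,0,0,0,1]],
  ],
)

```text
time: 8.25
tool_pos: [0.619, -0.0304, 0.1245]
tcp_rot: [0.262, 1.555, -0.262]
wrist_force: [0.6, 0.4, 0.9]
width: 1.0
```

```bash
python3 -c "
from h import *
for n in ['side','scene','wrist']:
    im,d,K,T=snap(n,n+'6');P=cloud(d,K,T);z=P[...,2]
    m=(np.hypot(P[...,0]-.618,P[...,1]+.03)<.05)
    q=P[m&(z>.034)&(z<.046)&(im.min(-1)>70)];print(n,len(q),q[:,2].mean(),cv2.minEnclosingCircle(q[:,:2].astype(np.float32)))
    q=P[m&(z>.058)&(z<.067)];print(n,len(q),q.mean(0))
go(.478,.331,.13)
cv2.imwrite('pics/s6z.png',cv2.resize(cv2.imread('pics/side6.png')[100:260,200:400],None,fx=3.5,fy=3.5))"
```

```text
side 363 0.03976251650857226 ((0.6193187832832336, -0.029659032821655273), 0.03204936906695366)
side 57 [ 0.61570579 -0.02543534  0.06162639]
scene 423 0.03960654610254679 ((0.6201797127723694, -0.03235669806599617), 0.031331583857536316)
scene 67 [ 0.61916137 -0.03120435  0.06149753]
wrist 3247 0.039841190919735654 ((0.6198831796646118, -0.03117378242313862), 0.031043732538819313)
wrist 672 [ 0.6159209  -0.02944037  0.06131438]
t 8.4 pos [ 0.6151 -0.0301  0.1189] w 0.998 F [ 0.2  0.7 -1.7] q [-0.09  0.27  1.85 -0.    1.02 -1.33]
axes x [-0.01  0.   -1.  ] y [ 0.328  0.945 -0.003] z [ 0.945 -0.328 -0.009]
shift cm [ -0.96  29.62 -24.79]
leveling turn [-0.     -0.0094  0.0027]
```

View pics/s6z.png

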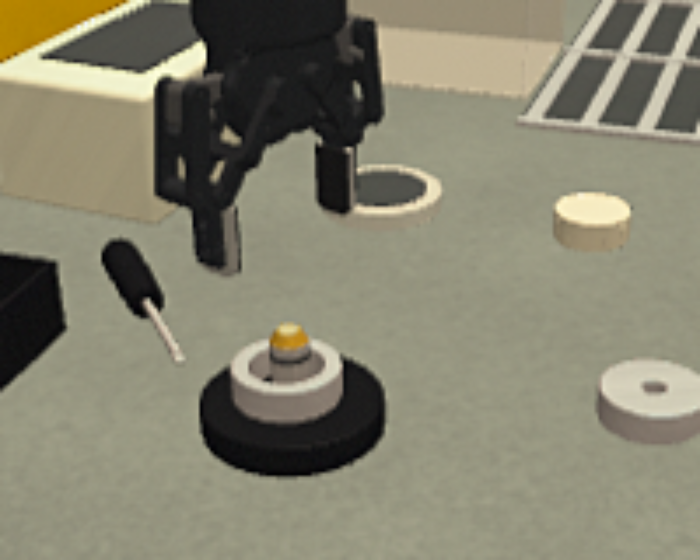

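View pics/wrist6.png

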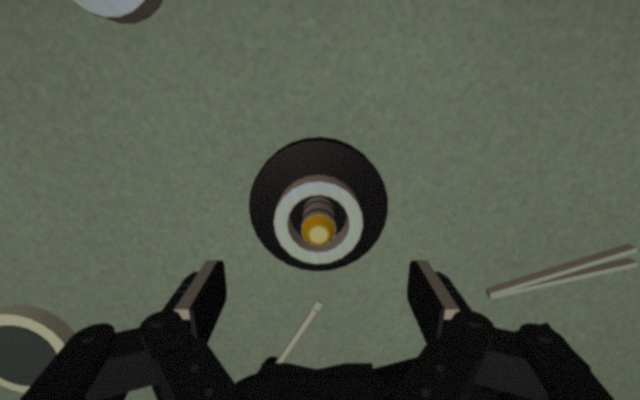

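The ring lies flat around the nose: top at z≈0.040, centre about (0.620,-0.031), against a nose axis of about (0.617,-0.030). Next is the cap.

Call:
arm_command(
  series=[
    [[0,-0.009,0.003,-2,2.0,-1.5,1],[0,0,0,-0.8,3.4,-2.8,1],[0,0,0,0,3.4,-2.8,1],[0,0,0,0,3.4,-2.8,1],[0,0,0,0,3.4,-2.8,1],[0,0,0,0,3.4,-2.8,1],[0,0,0,0,3.4,-2.8,1],[0,0,0,0,2,-1.8,1],[0,0,0,0,0,0,1],[0,0,0,0,0,0,1]],
  ],
)

```text
time: 9.4
tool_pos: [0.4911, 0.2729, 0.1296]
tcp_rot: [0.256, 1.581, -0.275]
wrist_force: [-0.1, 0.2, -1.1]
width: 1.004
```

```bash
python3 -c "
from h import *
im,d,K,T=load('side6');P=cloud(d,K,T)
q=P[315:375,160:200].reshape(-1,3);q=q[q[:,2]>.01];print('bottle',q.mean(0),q.max(0),q.min(0))
go(.478,.331,.12)
im,d,K,T=snap('wrist','w7');P=cloud(d,K,T);z=P[...,2]
m=(np.hypot(P[...,0]-.478,P[...,1]-.331)<.05)
q=P[m&(z>.044)&(z<.056)];print(len(q),q[:,2].mean(),cv2.minEnclosingCircle(q[:,:2].astype(np.float32)))
"
```

```text
bottle [0.61553185 0.31741524 0.04115307] [0.64169283 0.5808775  0.43355953] [0.35848462 0.29128553 0.01009718]
t 9.4 pos [0.4911 0.2729 0.1296] w 1.004 F [-0.1  0.2 -1.1] q [ 0.46  0.18  1.95  0.01  1.04 -0.78]
axes x [-0.028 -0.007 -1.   ] y [ 0.331  0.944 -0.016] z [ 0.943 -0.331 -0.024]
shift cm [ 0.95  5.07 -3.13]
leveling turn [-0.0002 -0.0238  0.016 ]
5273 0.05009774246148995 ((0.47877511382102966, 0.33102941513061523), 0.027219779789447784)
```

View pics/w7.png

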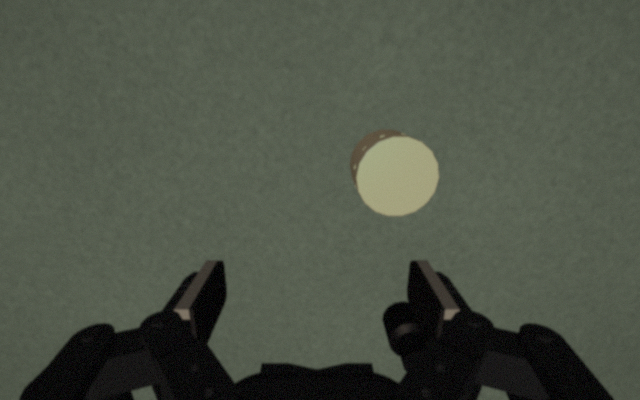

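Call:
arm_command(
  series=[
    [[0,-0.024,0.016,0,2.5,-1.6,1],[0,0,0,0,2.4,-1.5,1],[0,0,0,0,0,0,1],[0,0,0,0,0,0,1]],
  ],
)

```text
time: 9.85
tool_pos: [0.4795, 0.3242, 0.1264]
tcp_rot: [0.268, 1.556, -0.275]
wrist_force: [-0.2, -0.6, -1.1]
width: 1.0
```

```bash
python3 -c "
from h import *
go(.4785,.331,.10)
"
```

```text
t 9.85 pos [0.4795 0.3242 0.1264] w 1.0 F [-0.2 -0.6 -1.1] q [ 0.55  0.2   1.93 -0.    1.02 -0.67]
axes x [-0.003 -0.004 -1.   ] y [ 0.339  0.941 -0.005] z [ 0.941 -0.339 -0.001]
shift cm [ 2.64  0.62 -0.32]
leveling turn [-0.     -0.0011  0.0046]
```

Call:
arm_command(
  series=[
    [[0,-0.001,0.005,0.5,0.7,-0.3,1],[0,0,0,1.2,0,0,1],[0,0,0,1.2,0,0,1],[0,0,0,0,0,0,1],[0,0,0,0,0,0,1]],
  ],
)

```text
time: 10.35
tool_pos: [0.4799, 0.3275, 0.0931]
tcp_rot: [0.273, 1.555, -0.277]
wrist_force: [0.7, 0.1, -0.4]
width: 1.002
```

```bash
python3 -c "
from h import *
go(.4785,.331,.04)
"
```

```text
t 10.35 pos [0.4799 0.3275 0.0931] w 1.002 F [ 0.7  0.1 -0.4] q [ 0.56  0.24  1.95 -0.    0.95 -0.66]
axes x [-0.002 -0.002 -1.   ] y [ 0.344  0.939 -0.003] z [ 0.939 -0.344 -0.001]
shift cm [ 5.31  0.29 -0.24]
leveling turn [-0.     -0.0013  0.0026]
```

Call:
arm_command(
  series=[
    [[0,-0.001,0.003,0.5,0.3,-0.2,1],[0,0,0,1.5,0.1,0,1],[0,0,0,1.5,0,0,1],[0,0,0,1.5,0,0,1],[0,0,0,0,0,0,1],[0,0,0,0,0,0,1]],
  ],
)

```text
time: 10.95
tool_pos: [0.4788, 0.332, 0.0377]
tcp_rot: [0.275, 1.554, -0.275]
wrist_force: [-0.1, 0.4, -0.7]
width: 0.998
```

```bash
python3 -c "
from h import *
go(.4785,.331,.04)
"
```

```text
t 10.95 pos [0.4788 0.332  0.0377] w 0.998 F [-0.1  0.4 -0.7] q [ 0.56  0.31  1.98  0.    0.85 -0.66]
axes x [-0.001 -0.    -1.   ] y [ 0.343  0.939 -0.   ] z [ 0.939 -0.343 -0.001]
shift cm [-0.23 -0.1   0.01]
leveling turn [-0.     -0.0011  0.0004]
```

Within 1 mm, so I'll close the gripper.

Call:
arm_command(
  series=[
    [[0,0,0,0,0,0,0.6],[0,0,0,0,0,0,0.5],[0,0,0,0,0,0,0.4],[0,0,0,0,0,0,0.3],[0,0,0,0,0,0,0.3],[0,0,0,0,0,0,0.3],[0,0,0,0,0,0,0.3]],
  ],
  newtons=30,
)

```text
time: 11.65
tool_pos: [0.48, 0.3328, 0.0397]
tcp_rot: [0.277, 1.552, -0.273]
wrist_force: [0.3, 1.1, -0.5]
width: 0.617
```

```bash
python3 -c "
from h import *
go(.617,-.030,.17)
"
```

```text
t 11.65 pos [0.48   0.3328 0.0397] w 0.617 F [ 0.3  1.1 -0.5] q [ 0.56  0.31  1.98  0.    0.85 -0.66]
axes x [ 0.002  0.002 -1.   ] y [0.343 0.939 0.002] z [ 0.939 -0.343  0.001]
shift cm [-13.08 -29.34  25.33]
leveling turn [-0.      0.0009 -0.0022]
```

Call:
arm_command(
  series=[
    [[0,0,0,-2,0,0,0.3],[0,0,0,-3,0,0,0.3],[0,0,0,-3,0,0,0.3],[0,0,0,-3,0,0,0.3],[0,0,0,-2,-1,1,0.3],[0,0,0,0,-2,1.7,0.3],[0,0,0,0,-3,2.6,0.3],[0,0,0,0,-3,2.6,0.3],[0,0,0,0,-3,2.6,0.3],[0,0,0,0,-3,2.6,0.3]],
  ],
)

```text
time: 12.65
tool_pos: [0.5521, 0.1455, 0.1753]
tcp_rot: [0.27, 1.552, -0.265]
wrist_force: [1.0, -0.5, -0.1]
width: 0.612
```

```bash
python3 -c "
from h import *
go(.617,-.030,.17)
"
```

```text
t 12.65 pos [0.5521 0.1455 0.1753] w 0.612 F [ 1.  -0.5 -0.1] q [ 0.21  0.13  1.91  0.    1.1  -1.02]
axes x [ 0.003  0.002 -1.   ] y [0.334 0.942 0.003] z [ 0.942 -0.334  0.002]
shift cm [  0.5  -14.37  11.99]
leveling turn [-0.      0.0018 -0.0033]
```

Call:
arm_command(
  series=[
    [[0,0,0,0,-3,2.5,0.3],[0,0,0,0,-3,2.5,0.3],[0,0,0,0,-3,2.5,0.3],[0,0,0,0,-2,1.8,0.3],[0,0,0,0,0,0,0.3],[0,0,0,0,0,0,0.3],[0,0,0,0,0,0,0.3]],
  ],
)

```text
time: 13.35
tool_pos: [0.605, -0.0, 0.1751]
tcp_rot: [0.275, 1.55, -0.271]
wrist_force: [-0.3, -0.4, -1.2]
width: 0.612
```

```bash
python3 -c "
from h import *
go(.617,-.030,.13)
for n in ['side','scene','wrist']:
    im,d,K,T=snap(n,n+'8')
go(.617,-.030,.13)
"
```

```text
t 13.35 pos [ 0.605  -0.      0.1751] w 0.612 F [-0.3 -0.4 -1.2] q [-0.04  0.19  1.84  0.    1.1  -1.27]
axes x [ 0.004  0.002 -1.   ] y [0.341 0.94  0.003] z [ 0.94  -0.341  0.003]
shift cm [ 4.51 -2.42  2.14]
leveling turn [-0.     0.003 -0.003]
t 13.5 pos [0.6049 0.0007 0.1752] w 0.618 F [-0.4  0.8 -1. ] q [-0.04  0.19  1.84  0.    1.1  -1.27]
axes x [ 0.004  0.002 -1.   ] y [0.339 0.941 0.003] z [ 0.941 -0.339  0.003]
shift cm [ 4.51 -2.49  2.17]
leveling turn [-0.      0.0031 -0.003 ]
```

View pics/side8.png

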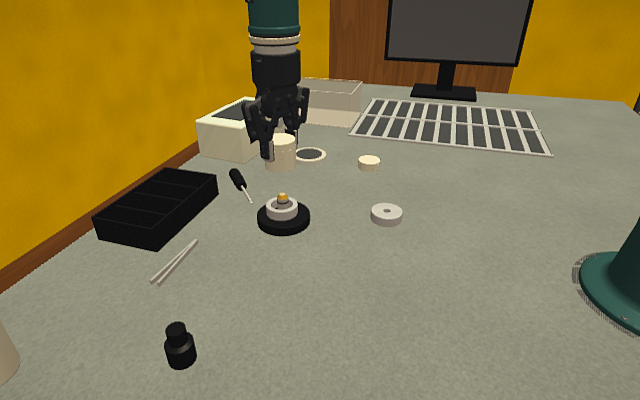

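View pics/wrist8.png

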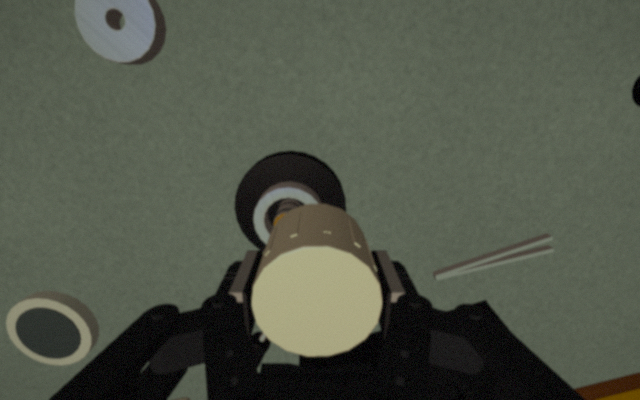

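The cap is held upright at wrist (317,300), and the ring and nose are visible below at (287,210).

```bash
python3 -c "
from h import *
im,d,K,T=load('wrist8');P=cloud(d,K,T);z=P[...,2]
s=np.zeros((400,640),bool);s[240:360,245:390]=1
m=s&(z>.17)&(im.min(-1)>100);q=P[m];print(len(q),np.percentile(q[:,2],[5,50,95]),cv2.minEnclosingCircle(q[:,:2].astype(np.float32)))
A=np.c_[q[:,:2],np.ones(len(q))];print('plane',np.linalg.lstsq(A,q[:,2],rcond=None)[0])
"
```

```text
11241 [0.18631113 0.18719056 0.18807176] ((0.5793839693069458, 0.009265956468880177), 0.05462254211306572)
plane [-0.1580852  0.0595246  0.2829798]
```

Call:
arm_command(
  series=[
    [[0,0.003,-0.003,1,-1.3,1.1,0.3],[0,0,0,1,-1.2,1.1,0.3],[0,0,0,0,0,0,0.3],[0,0,0,0,0,0,0.3]],
  ],
)

```text
time: 13.9
tool_pos: [0.6176, -0.0304, 0.1532]
tcp_rot: [0.269, 1.555, -0.269]
wrist_force: [-0.1, -1.1, -0.4]
width: 0.614
```

```bash
python3 -c "
from h import *
go(.618,-.030,.115)
"
```

```text
t 13.9 pos [ 0.6176 -0.0304  0.1532] w 0.614 F [-0.1 -1.1 -0.4] q [-0.09  0.24  1.83 -0.    1.08 -1.32]
axes x [-0.001 -0.    -1.   ] y [ 0.336  0.942 -0.   ] z [ 0.942 -0.336 -0.001]
shift cm [3.82 0.05 0.03]
leveling turn [-0.     -0.0006  0.0003]
```

```bash
python3 -c "
from h import *
im,d,K,T=load('wrist8');P=cloud(d,K,T);z=P[...,2]
s=np.zeros((400,640),bool);s[248:354,252:384]=1
m=s&(abs(z-.1872)<.003)&(im.min(-1)>110)
m=cv2.erode(m.astype(np.uint8),np.ones((5,5)))>0
q=P[m];A=np.c_[q[:,:2]-q[:,:2].mean(0),np.ones(len(q))];print(len(q),q.mean(0),'plane',np.linalg.lstsq(A,q[:,2],rcond=None)[0],cv2.minEnclosingCircle(q[:,:2].astype(np.float32)))
"
```

```text
9188 [6.03846044e-01 3.93810345e-04 1.87199733e-01] plane [0.00230044 0.00201806 0.18719973] ((0.6050097942352295, -0.00036224251380190253), 0.025654954835772514)
```

The cap is level and centred on the TCP. Its rim is 38 mm below the TCP, so it will sit at TCP z≈0.078.

Call:
arm_command(
  series=[
    [[0,0,0,1.2,0,0,0.3],[0,0,0,1.2,0,0,0.3],[0,0,0,1,0,0,0.3],[0,0,0,0,0,0,0.3],[0,0,0,0,0,0,0.3]],
  ],
)

```text
time: 14.4
tool_pos: [0.6165, -0.0298, 0.1149]
tcp_rot: [0.269, 1.557, -0.269]
wrist_force: [0.4, -0.2, -0.7]
width: 0.616
```

```bash
python3 -c "
from h import *
snap('side','s9')
cv2.imwrite('pics/s9z.png',cv2.resize(cv2.imread('pics/s9.png')[100:260,200:400],None,fx=3.5,fy=3.5))
go(.618,-.030,.08)
"
```

```text
t 14.45 pos [ 0.6162 -0.0298  0.1148] w 0.616 F [-0.4 -0.1 -0. ] q [-0.09  0.28  1.86  0.    1.01 -1.32]
axes x [-0.004  0.001 -1.   ] y [ 0.336  0.942 -0.001] z [ 0.942 -0.336 -0.004]
shift cm [3.48 0.04 0.19]
leveling turn [-0.     -0.0038  0.0005]
```

View pics/s9z.png

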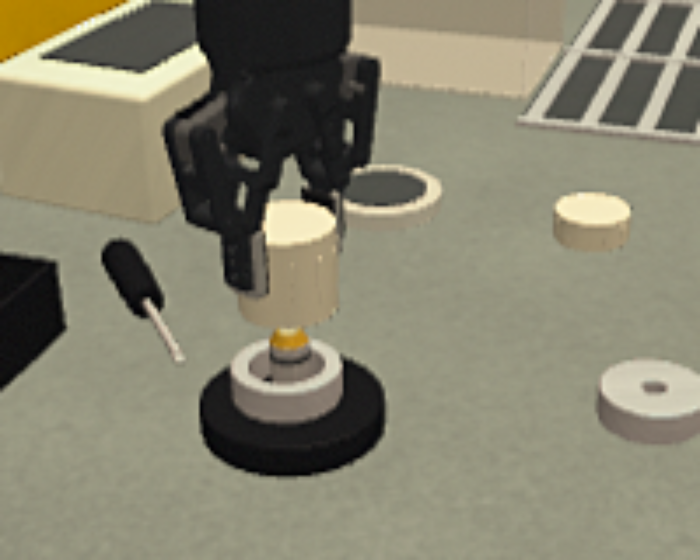

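The cap is centred over the nose, so I continue down.

Call:
arm_command(
  series=[
    [[0,-0.004,0,0.8,0,0.2,0.3],[0,0,0,1.0,0,0,0.3],[0,0,0,0.9,0,0,0.3],[0,0,0,0,0,0,0.3],[0,0,0,0,0,0,0.3]],
  ],
)

```text
time: 14.95
tool_pos: [0.6189, -0.0304, 0.0862]
tcp_rot: [0.268, 1.552, -0.269]
wrist_force: [0.1, 0.0, 0.6]
width: 0.616
```

```bash
python3 -c "
from h import *
go(.618,-.030,.0785)
"
```

```text
t 14.95 pos [ 0.6189 -0.0304  0.0862] w 0.616 F [0.1 0.  0.6] q [-0.09  0.31  1.87 -0.    0.95 -1.32]
axes x [ 0.002 -0.001 -1.   ] y [ 0.336  0.942 -0.   ] z [ 0.942 -0.336  0.002]
shift cm [ 0.77  0.01 -0.1 ]
leveling turn [0.     0.0023 0.0001]
```

Call:
arm_command(
  series=[
    [[0,0.002,0,0.4,0,-0.1,0.3],[0,0,0,0.3,0,0,0.3],[0,0,0,0,0,0,0.3],[0,0,0,0,0,0,0.3],[0,0,0,0,0,0,0.3]],
  ],
)

```text
time: 15.45
tool_pos: [0.6184, -0.0301, 0.0793]
tcp_rot: [0.269, 1.553, -0.269]
wrist_force: [0.7, 0.6, -0.1]
width: 0.617
```

```bash
python3 -c "
from h import *
snap('side','s10')
cv2.imwrite('pics/s10z.png',cv2.resize(cv2.imread('pics/s10.png')[100:260,200:400],None,fx=3.5,fy=3.5))
go(.618,-.030,.078)
"
```

```text
t 15.5 pos [ 0.6184 -0.0301  0.0793] w 0.625 F [ 0.4 -1.   0.4] q [-0.09  0.32  1.88 -0.    0.94 -1.32]
axes x [ 0.001 -0.    -1.   ] y [0.336 0.942 0.   ] z [ 0.942 -0.336  0.001]
shift cm [ 0.13 -0.01 -0.04]
leveling turn [-0.      0.0012 -0.0002]
```

View pics/s10z.png

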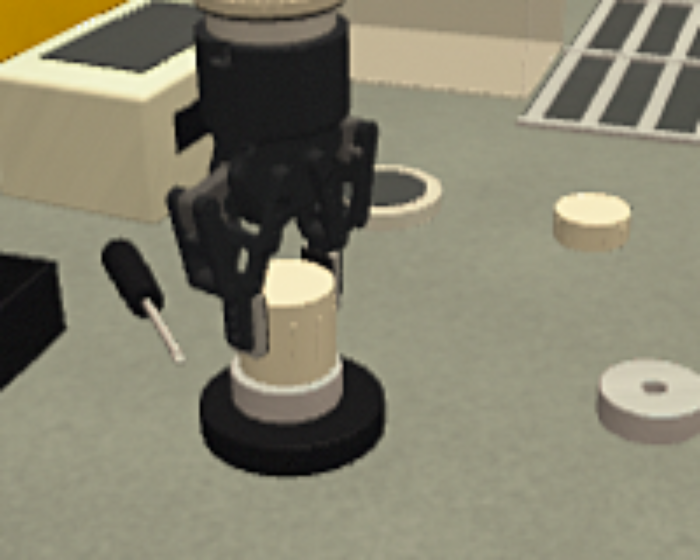

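The cap is essentially on the ring. I'll lower 1.2 mm, release and rise.

Call:
arm_command(
  series=[
    [[0,0,0,0.12,0,0,0.3],[0,0,0,0,0,0,0.3],[0,0,0,0,0,0,0.7],[0,0,0,0,0,0,0.8],[0,0,0,0,0,0,1],[0,0,0,0,0,0,1],[0,0,0,-2,0,0,1],[0,0,0,-3,0,0,1],[0,0,0,-3,0,0,1],[0,0,0,-2,0,0,1]],
  ],
)

```text
time: 16.5
tool_pos: [0.6153, -0.0298, 0.1768]
tcp_rot: [0.268, 1.562, -0.27]
wrist_force: [0.7, -0.5, -0.1]
width: 1.001
```

```bash
python3 -c "
from h import *
for n in ['side','scene','wrist']:
    im,d,K,T=snap(n,n+'11');P=cloud(d,K,T);z=P[...,2]
    m=(np.hypot(P[...,0]-.618,P[...,1]+.03)<.05)
    q=P[m&(z>.085)&(z<.096)];A=np.c_[q[:,:2]-q[:,:2].mean(0),np.ones(len(q))];print(n,'captop',len(q),np.median(q[:,2]),cv2.minEnclosingCircle(q[:,:2].astype(np.float32)),np.linalg.lstsq(A,q[:,2],rcond=None)[0])
    q=P[m&(z>.036)&(z<.044)&(im.min(-1)>70)]
    if len(q)>5:print('ring',len(q),cv2.minEnclosingCircle(q[:,:2].astype(np.float32)))
go(.617,-.030,.2)
cv2.imwrite('pics/s11z.png',cv2.resize(cv2.imread('pics/side11.png')[100:260,200:400],None,fx=3.5,fy=3.5))"
```

```text
side captop 366 0.09106039724556772 ((0.6179766058921814, -0.02904837392270565), 0.0277496799826622) [ 0.01789263 -0.045192    0.09054425]
ring 161 ((0.6188045144081116, -0.028370337560772896), 0.030885986983776093)
scene captop 561 0.0903185398016968 ((0.6187596917152405, -0.03204352781176567), 0.027577362954616547) [-0.02690225  0.00588198  0.09010419]
ring 198 ((0.6207562685012817, -0.032094597816467285), 0.030821509659290314)
wrist captop 4224 0.09009944689267704 ((0.6191872358322144, -0.03039936162531376), 0.02716653421521187) [ 0.00623391 -0.002761    0.09002854]
ring 492 ((0.6180904507637024, -0.030413316562771797), 0.03053966350853443)
t 16.65 pos [ 0.6159 -0.0299  0.1764] w 1.001 F [ 0.3 -0.2  0.3] q [-0.09  0.22  1.81 -0.    1.12 -1.32]
axes x [-0.006  0.    -1.   ] y [ 0.336  0.942 -0.002] z [ 0.942 -0.336 -0.006]
shift cm [-2.36  0.03  0.09]
leveling turn [-0.     -0.0055  0.0015]
```

View pics/s11z.png

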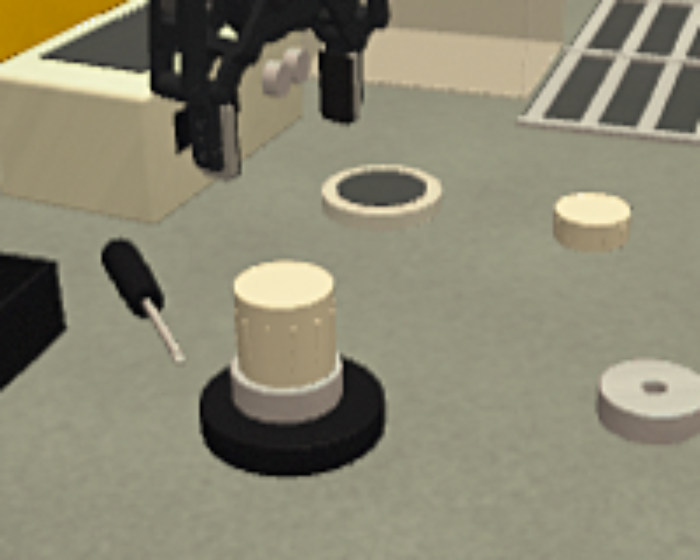

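The cap stands upright on the ring: its top is at z 0.090, so the rim is 20 mm above the base. The gripper is clear, so I'm handing in.

```bash
python3 -c "
from h import *
print(bot.finish_job())"
```

```text
the job is handed in; nothing more can be done
None
```

I placed the wide-hole ring flat on the objective's base around the nose, then put the tall cap over the nose on top of it, let go, and handed the job in at about 16.7 s.

- **Ring:** with no cap on yet, all three cameras put its top at z ≈ 0.040 m, so it lay flat on the base. Its centre was about 2–3 mm from the nose axis.
- **Cap:** its top was at z ≈ 0.090 m, which puts the rim about 20 mm above the base. It was about 2 mm off the axis, with a tilt below 0.01 rad by the wrist camera.
- **Gripper:** open and clear of everything, about 8 cm above the cap; the wrist force readings, taken between moves, stayed around 1–2 N.

**Disagreements:** the cameras differed by up to about 4 mm on the ring's and cap's centres. The side and scene views gave noisier cap tilts of about 0.05 and 0.03 rad, still under the 0.12 limit. My first fit of the held cap was spoiled by finger pixels, and I repeated it with a cleaner mask. No check failed.

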